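# Find the loose corner of the toy platform and wedge it

## Robot

A 6-joint arm with a two-finger parallel gripper is mounted at the origin on the work surface. World frame = base frame: x ahead of the robot, y to its left, z up, the work surface at z = 0. Lengths are in m, angles in rad, forces in N, time in s.
With the tool pointing down it reaches from about 0.425 to 0.95 m from the base axis. Payload 3.5 kg.
Tool frame: the origin (TCP) lies midway between the tips of the shut fingers; the grasp point (between the pads) lies 19 mm behind it; z points along the fingers, y is the line along which they close (so a half turn about z gives the same grasp; the last joint's range is limited). The gripper opens to 85 mm and grips with 20 to 120 N. Pads are 22 mm wide; open, the fingers measure 114 mm over their backs; the gripper's body (76 mm by 85 mm) begins 54 mm behind the grasp point. The pads swing forward as they close: fully open they stand 13 mm farther back than shut.
Start: joints at [0.971, 0.286, 1.577, -0, 1.279, -0.15], TCP at [0.293, 0.608, 0.231] pointing down, gripper open.
Joint ranges: [-2.77, 2.77], [-0.9, 2.22], [0.21, 2.48], [-1.53, 4.67], [0.24, 2.81], [-2.84, 2.84]. Speed limits (rad/s): [2.79, 2.79, 3.14, 3.14, 3.14, 3.14].

## Interface

Orientations are given as a unit quaternion [x, y, z, w].
In Python, from plant import ctrl, cams, order gives the robot as it stands.
- The arm moves only by the tool move_arm, never from a script. Its argument "plan" is one flat list of numbers, 7 for each row, row after row: the shift along the world's x, y, z in mm, then the turn, a rotation vector about the world's x, y, z in degrees, then the finger opening in mm, from 0 to 85.4. A call has 1 to 12 rows; each row shifts and turns the commanded pose from where the row before left it; what a row does not reach is not made up. A row lasts 1/10 s, in which the tool goes at most 50 mm and 8.59 degrees, less where a joint would pass 70% of its speed; a pose out of reach is approached as far as the arm can. A call is refused whole if a number of a shift passes 50 or a number of a turn 8.59, either way. A call with a gripper value outside its range is refused whole. The fingers move at their own pace and stop on an object; "newtons" is the grip in N (left out, the last holds). Time passes only in rows, so rows that do not move let the fingers close. It gives the time, the measured TCP pose, the force, the opening and the grip force at its end, in the units of the state.
- ctrl.get_state(): the state, without advancing time (a new reading comes with each control period).
- cams.read_camera(name): name is "scene" or "top" or "wrist"; returns a dict with "color" (384x512x3 uint8, red, green, blue), "fov_y" (degrees; the focal length in pixels is half the picture's height over the tangent of half this angle, whatever the lens; pixels are square), "cx", "cy" (the principal point, pixels), "origin" and "orientation" of the camera in the world; the wrist camera has in their place "T_tool_cam" (4x4, takes a point from camera to tool coordinates, whose origin is the TCP and whose axes are the flange's). Camera axes: x right, y up, looking along -z (the intrinsics and any distortion apply to the point x, -y, -z); pixel columns grow to the right and rows downward; lengths in m; the calibration is good to about 2 mm. A picture is of the moment at which its call begins: read the wrist's pose just before it. There is no depth.
- order.sign_off(): hands the job in; it is judged then, once.
The state is a dict: "time": time; "qpos": joint angles; "dq": joint speeds; "joint_efforts": joint torques, N m; "eef_pos": TCP position; "tcp_rot": TCP orientation; "contact_force": force on the tool from outside, world axes, zero at the start; "wrist_torque": the same for the moment, N m; "opening": opening from 0.0 (shut) to 1.0 (fully open); "finger_force": force on a finger pad.
Only numpy, scipy, OpenCV 4.12 (cv2) and the standard library are available. Lean on these libraries where they do the work, as an engineer would, in place of code of your own. Each camera call takes 0.05 s, during which the arm holds its last target. There are 200 camera calls.

## Task

The square wooden platform under the steel tin wobbles, because the little rubber pad under one of its corners has come off, and you cannot see which. Press down gently on its corners one after another to feel which one dips, then slide the wooden wedge, tip first, along the shelf under that corner until it is snug there with the platform still level, and let go of it. Finish by pressing gently on that corner again to make sure that it is now carried by the wedge; the tin stays on the platform, the platform stays in its place, and everything else is left alone.

Things in the scene. Friction and masses are not known exactly. Their poses are not given: they have to be found in the camera images.
- platform: Loose square wooden board, 160 x 160 x 24 mm, level, its underside 8 mm above the shelf. Origin: centre of its underside; z up, x and y along its sides (x roughly away from the robot). It rests on hidden rubber pads, 16 mm square, 8 mm high, stuck to the shelf 55 mm in x and 55 mm in y from its centre, one near each corner; one of the four, drawn at random, is missing
- platform_top (a point): Centre of the board's top, 32 mm above the shelf. Above a pad (55 mm in x and y from here) the board bears a push without giving. Above the missing pad 1.5 to 4 N make it dip 4 to 6 mm until its corner meets the shelf; let go, it swings back level. With the tin it weighs 1 to 1.3 kg. 5 N tell enough; over 35 N is too hard
- tin_center (a point): Centre, half-way up, of the steel tin with screw lid, 62 mm across and 58 mm tall, that stands near the middle of the platform; it stays there
- wedge: Loose wooden wedge, 50 g: a heel block to grip and, ahead of it (+x), a flat-bottomed taper 36 mm wide and 70 mm long, 12 mm thick at the heel, falling evenly to 3 mm at the tip. Origin under the middle of the heel; x towards the thin tip, y across, z up. It fills the 8 mm gap under the board with its tip 39 mm in from the board's side, then resists with a few newtons; driven farther it lifts the board
- wedge_heel (a point): Centre, half-way up, of the wedge's heel, an upright block 30 mm long (x), 36 mm wide (y), 40 mm tall, standing on the shelf; the part to grip, across its width
- wedge_tip (a point): Middle of the wedge's thin front edge, 85 mm ahead of the heel's centre, 1.5 mm above the shelf. It belongs under the padless corner, 31 to 60 mm from the platform's centre in its x and in its y: slid in square to a side of the board, in line with the missing pad, it ends so. In line with a pad that is there it stops dead 17 mm in
- car: Red die-cast rally car, 75 x 34 x 28 mm, origin at its underside; leave alone
- truck: White plastic garbage truck, 155 x 60 x 70 mm, origin at its underside; leave alone
- ramp: Plain wooden toy ramp, 160 x 75 x 55 mm, origin at its underside; leave alone
- barrier: Orange plastic road barrier, 110 mm wide and 59 mm tall, origin at its underside; leave alone
- bowl: White ceramic key bowl, 100 mm across and 40 mm tall, origin at its underside; leave alone

How it is judged:
By the outcome, as a careful person would: the job done as asked, in the order asked, and still so for the second after the job is handed in, with the robot touching nothing.
It also fails if it takes over 72 s, if anything falls off the work surface, if the arm or the gripper's body presses on something with over 40 N, if the wrist force passes 120 N, or if a joint passes its speed limit or range.

## Working session

There is one attempt and no reset: what is moved stays moved. The work goes in short steps, Python scripts to look and compute and a tool call to move; the robot and the scene stay as the last step left them, time stands still between calls to the robot, and variables do not carry over. Pictures are saved under pics/ and viewed, at most 11 in all, crops included, and the job is handed in when it is done.

Besides the shell and the picture viewer there is one more tool, called after "Call:" as name(argument=value, ...), one argument or row to a line, values as JSON. move_arm: Moves the arm, as the interface text tells. Its arguments: {"type":"object","properties":{"plan":{"type":"array","items":{"type":"number"}},"newtons":{"type":"number"}},"required":["plan"]}

```bash
mkdir -p pics; ls; cat > h.py <<'E'
import numpy as np, cv2
from scipy.spatial.transform import Rotation as R
from plant import ctrl, cams, order
def shot(name, fn=None):
    s=ctrl.get_state(); c=cams.read_camera(name)
    if fn: cv2.imwrite('pics/'+fn, c['color'][:,:,::-1])
    if 'T_tool_cam' in c:
        T=np.eye(4);T[:3,:3]=R.from_quat(s['tcp_rot']).as_matrix();T[:3,3]=s['eef_pos'];T=T@np.array(c['T_tool_cam'])
        c['o'],c['R']=T[:3,3],T[:3,:3]
    else:
        c['o'],c['R']=np.array(c['origin']),R.from_quat(c['orientation']).as_matrix()
    return c
def ray(c,u,v,z):
    f=c['color'].shape[0]/2/np.tan(np.radians(c['fov_y'])/2)
    k=c.get('distortion')
    d=c['R']@np.array([(u-c['cx'])/f,-(v-c['cy'])/f,-1.])
    return c['o']+d*(z-c['o'][2])/d[2]
E
python3 - <<'E'
from h import *
for n in('scene','top'):
    c=shot(n,n+'1.png'); print({k:v for k,v in c.items() if k!='color'})
print(ctrl.get_state())
a=cv2.imread('pics/scene1.png');b=cv2.imread('pics/top1.png')
E
```

```text
pics
{'fov_y': 52.5240880412571, 'cx': 254.02539981720577, 'cy': 195.15259171894752, 'origin': array([ 1.15186303, -0.1709803 ,  1.00520353]), 'orientation': array([0.2336938 , 0.17144911, 0.54416211, 0.78732459]), 'o': array([ 1.15186303, -0.1709803 ,  1.00520353]), 'R': array([[ 0.34898559, -0.77673123,  0.52430683],
       [ 0.93699761,  0.2985496 , -0.18139353],
       [-0.01563758,  0.55457797,  0.83198482]])}
{'fov_y': 52.74861026726731, 'cx': 257.606467614822, 'cy': 188.4632051455132, 'origin': array([0.28015283, 0.02016207, 1.32242506]), 'orientation': array([ 0.08102535, -0.07726969, -0.69850716,  0.70678995]), 'o': array([0.28015283, 0.02016207, 1.32242506]), 'R': array([[ 0.01223429,  0.97487408, -0.22242045],
       [-0.99991729,  0.01104529, -0.00658894],
       [-0.00396669,  0.22248266,  0.97492858]])}
{'time': 0.1, 'qpos': array([ 9.71013927e-01,  2.87063696e-01,  1.57803460e+00, -2.81972710e-05,
        1.27857884e+00, -1.49979875e-01]), 'dq': array([ 2.12570244e-04, -1.32817454e-03, -5.19118716e-03,  7.57290040e-04,
        2.92444860e-04,  4.17564974e-05]), 'joint_efforts': array([ 1.39201715e-03, -4.07293797e+01, -2.93699902e+01, -1.56163519e-04,
        3.39690028e-03,  3.81899270e-06]), 'eef_pos': array([0.2931119 , 0.60738268, 0.23009224]), 'tcp_rot': array([ 2.23006018e-01,  9.74816511e-01, -9.74800413e-04, -3.69069531e-04]), 'contact_force': array([-0.14507903,  0.20965435,  0.13045545]), 'wrist_torque': array([-0.00606152, -0.04304899,  0.03203159]), 'finger_force': 0.0, 'opening': 0.9966581008114486}
```

View pics/top1.png

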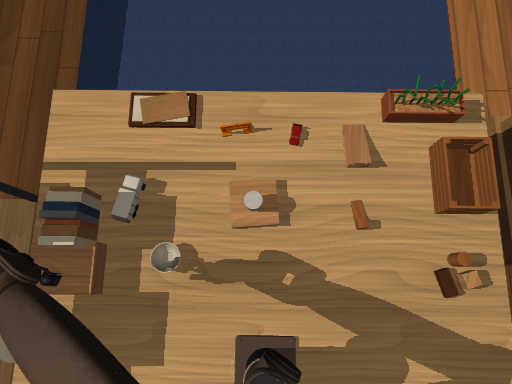

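View pics/scene1.png

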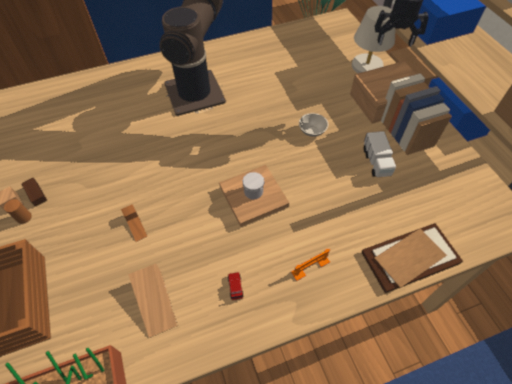

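Top view: platform corners near (230,181), (277,180), (279,226), (231,228); tin lid (253,200); wedge about (360,214); bowl (166,257), car (296,134), ramp (357,146). The scene view agrees: wedge near (133,222), tin (254,184).

```bash
python3 - <<'E'
from h import *
a=cv2.imread('pics/scene1.png');b=cv2.imread('pics/top1.png')
p=[cv2.resize(x,(400,300),interpolation=cv2.INTER_CUBIC) for x in(b[170:233,220:304],b[185:245,320:400],a[160:226,210:298],a[190:250,95:175])]
cv2.imwrite('pics/z1.png',np.vstack([np.hstack(p[:2]),np.hstack(p[2:])]))
c=shot('top')
for q in [(230,181),(277,180),(279,226),(231,228)]: print(q,ray(c,*q,.032))
print('tin',ray(c,253,200,.09)); print(ray(c,352,201,.0),ray(c,369,229,.0))
for n,q in dict(bowl=(166,257),car=(296,134),truck=(128,198),ramp=(357,146)).items(): print(n,ray(c,*q,.03))
E
```

```text
(230, 181) [0.5997649 0.1240102 0.032    ]
(277, 180) [ 0.60511894 -0.03735905  0.032     ]
(279, 226) [ 0.44663837 -0.04421789  0.032     ]
(231, 228) [0.43805167 0.11612172 0.032     ]
tin [0.52277975 0.0429585  0.09      ]
[ 0.54089824 -0.29934366  0.        ] [ 0.44408348 -0.35329214  0.        ]
bowl [0.3400637  0.32777048 0.03      ]
car [ 0.77404149 -0.10442401  0.03      ]
truck [0.5366567  0.47029776 0.03      ]
ramp [ 0.73172173 -0.31785489  0.03      ]
```

View pics/z1.png

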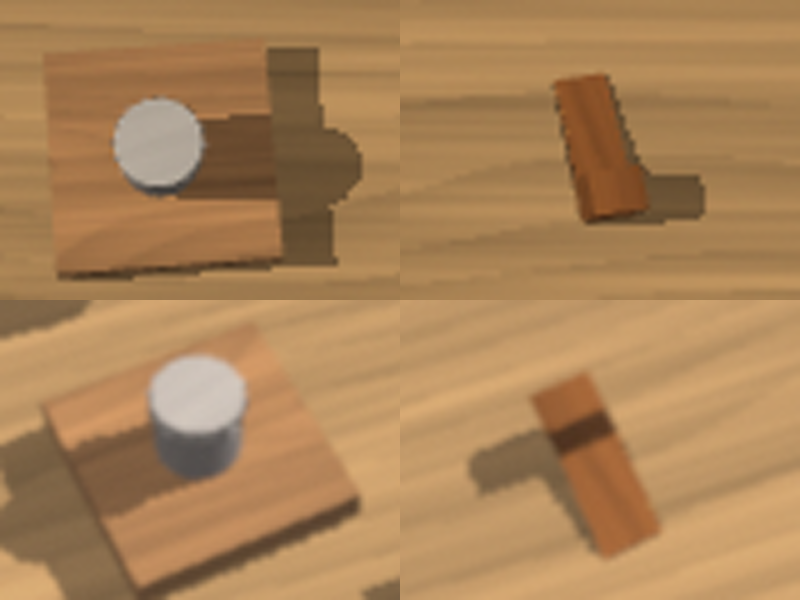

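Crops: platform corners (229,181), (276,179), (279,225), (232,227) in top pixels, yaw about 3°. The wedge has its heel near the robot and its tip pointing away (+x, slightly +y). I'll go above the platform with the fingers shutting.

Call:
move_arm(
  plan=[18,-46,0,0,0,0,0,18,-46,0,0,0,0,0,18,-46,0,0,0,0,0,18,-46,0,0,0,0,0,18,-46,0,0,0,0,0,18,-46,0,0,0,0,0,18,-46,0,0,0,0,0,18,-46,0,0,0,0,0,18,-46,0,0,0,0,0,18,-46,0,0,0,0,0,18,-46,0,0,0,0,0,12,-20,0,0,0,0,0],
)

```text
time: 1.35
eef_pos: [0.5041, 0.0784, 0.2312]
tcp_rot: [0.225, 0.974, -0.0, 0.0]
contact_force: [-1.1, 0.6, 0.7]
opening: -0.003
finger_force: 0.0
```

```bash
python3 - <<'E'
from h import *
c=shot('wrist','w1.png'); s=ctrl.get_state(); print(s['time'],s['qpos'],s['eef_pos'],s['contact_force'])
print(c['o'],c['R'],c['fov_y'],c['cx'],c['cy'])
E
```

```text
1.4 [-0.04641745 -0.07990264  1.97380757 -0.00242336  1.24621043 -1.16186718] [0.50545857 0.07695662 0.23127571] [ 0.87017428 -1.56591818  0.19081862]
[0.44297633 0.1077582  0.37382572] [[ 0.43789809 -0.86711049 -0.23741244]
 [ 0.89902397  0.42203607  0.11679665]
 [-0.00107898 -0.26458451  0.9643619 ]] 71.18216886369491 256.0205692465443 194.1126419193488
```

View pics/w1.png

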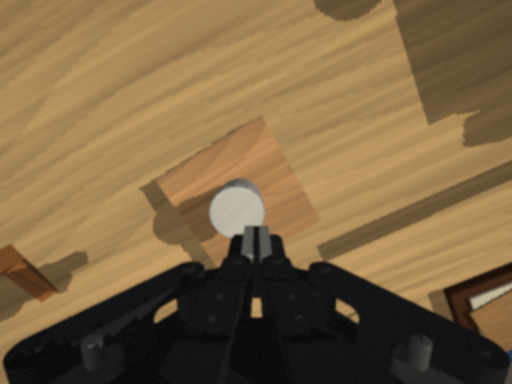

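Wrist view: board corners at (157,182), (263,117), (319,216), with the fourth hidden by the fingers; tin lid at (237,212).

```bash
python3 - <<'E'
from h import *
c=shot('wrist'); t=shot('top')
W=[ray(c,*q,.032)[:2] for q in[(157,182),(263,117),(319,216)]]
T=[ray(t,*q,.032)[:2] for q in[(278.8,225),(231.5,227.3),(229.5,181.3),(276.3,179)]]
print(np.round(W,4),(W[0]+W[2])/2,'tin',ray(c,237,212,.09)); print(np.round(T,4),np.mean(T,0))
print('yaw',[np.degrees(np.arctan2(*(b-a)[::-1])) for a,b in[(W[0],W[1]),(W[1],W[2]),(T[0],T[1]),(T[1],T[2])]])
ctr=((W[0]+W[2])/2+np.mean(T,0))/2; y=np.radians(3)
for sx,sy in[(-1,1),(1,1),(1,-1),(-1,-1)]:
  print(sx,sy,ctr+np.array([[np.cos(y),-np.sin(y)],[np.sin(y),np.cos(y)]])@(55*np.array([sx,sy])/1000))
print(ctr,ctrl.get_state()['eef_pos'])
E
```

```text
[[ 0.4573 -0.0445]
 [ 0.4445  0.1152]
 [ 0.5937  0.1276]] [0.52549551 0.04154571] tin [0.52374917 0.04346454 0.09      ]
[[ 0.45   -0.0435]
 [ 0.4404  0.1145]
 [ 0.5987  0.1257]
 [ 0.6086 -0.035 ]] [0.52443087 0.04042826]
yaw [np.float64(94.5731393527207), np.float64(4.7267125097344875), np.float64(93.46543592139129), np.float64(4.041743692699892)]
-1 1 [0.46716009 0.09303313]
1 1 [0.57700934 0.09879008]
1 -1 [ 0.58276629 -0.01105917]
-1 -1 [ 0.47291704 -0.01681612]
[0.52496319 0.04098698] [0.5035993  0.08069658 0.23097436]
```

Call:
move_arm(
  plan=[-37,11,-10,0,0,0,0,0,0,-45,0,0,0,0,0,0,-45,0,0,0,0,0,0,-45,0,0,0,0,0,0,-35,0,0,0,0,0,0,-11,0,0,0,0,0,0,0,0,0,0,0,0,0,0,0,0,0,0,0,0,0,0,0,0,0],
)

```text
time: 2.4
eef_pos: [0.4684, 0.0931, 0.0427]
tcp_rot: [0.223, 0.975, 0.0, 0.002]
contact_force: [0.4, 0.1, 0.6]
opening: 0.001
finger_force: 0.0
```

Call:
move_arm(
  plan=[0,0,-2,0,0,0,0,0,0,-2,0,0,0,0,0,0,-1,0,0,0,0,0,0,-1,0,0,0,0,0,0,0,0,0,0,0,0,0,0,0,0,0,0],
)

```text
time: 3.0
eef_pos: [0.4664, 0.0928, 0.0342]
tcp_rot: [0.223, 0.975, -0.0, -0.0]
contact_force: [-1.0, -0.0, -0.5]
opening: -0.002
finger_force: 0.0
```

Call:
move_arm(
  plan=[0,0,-1,0,0,0,0,0,0,-0.5,0,0,0,0,0,0,-0.5,0,0,0,0,0,0,0,0,0,0,0,0,0,0,0,0,0,0],
)

```text
time: 3.5
eef_pos: [0.4664, 0.0929, 0.0323]
tcp_rot: [0.223, 0.975, -0.0, -0.0]
contact_force: [0.3, -0.5, -0.8]
opening: -0.001
finger_force: 0.0
```

Call:
move_arm(
  plan=[0,0,-0.5,0,0,0,0,0,0,-0.5,0,0,0,0,0,0,0,0,0,0,0,0,0,0,0,0,0,0,0],
)

```text
validation failed for argument at $.pl...
```

Call:
move_arm(
  plan=[0,0,-0.5,0,0,0,0,0,0,-0.5,0,0,0,0,0,0,0,0,0,0,0,0,0,0,0,0,0,0],
)

```text
time: 3.9
eef_pos: [0.4665, 0.0929, 0.032]
tcp_rot: [0.223, 0.975, -0.0, -0.0]
contact_force: [-2.8, 0.2, 5.6]
opening: 0.005
finger_force: 2.7
```

Call:
move_arm(
  plan=[0,0,-0.5,0,0,0,0,0,0,-0.5,0,0,0,0,0,0,0,0,0,0,0,0,0,0,0,0,0,0],
)

```text
time: 4.3
eef_pos: [0.4666, 0.0929, 0.032]
tcp_rot: [0.223, 0.975, -0.0, -0.001]
contact_force: [-5.1, -0.2, 12.3]
opening: -0.001
finger_force: 6.0
```

Corner A (near-left) bears 12 N without giving. Next B (far-left).

Call:
move_arm(
  plan=[0,0,12,0,0,0,0,40,3,0,0,0,0,0,40,3,0,0,0,0,0,30,1,0,0,0,0,0,0,0,0,0,0,0,0,0,0,-6,0,0,0,0,0,0,-2,0,0,0,0,0,0,0,0,0,0,0],
)

```text
time: 5.1
eef_pos: [0.5786, 0.1013, 0.037]
tcp_rot: [0.223, 0.975, 0.002, 0.003]
contact_force: [2.2, 5.1, 3.0]
opening: 0.002
finger_force: 0.0
```

Call:
move_arm(
  plan=[0,0,-1,0,0,0,0,0,0,-1,0,0,0,0,0,0,-0.5,0,0,0,0,0,0,-0.5,0,0,0,0,0,0,0,0,0,0,0,0,0,0,0,0,0,0],
)

```text
time: 5.7
eef_pos: [0.5778, 0.101, 0.0333]
tcp_rot: [0.223, 0.975, 0.001, 0.002]
contact_force: [2.3, 6.5, 8.0]
opening: -0.003
finger_force: 0.0
```

Lateral force with no fingertip load: the gripper body is probably brushing the tin. Lift, and go to C, where the fingers' closing line lies clear of the tin; check the tin.

Call:
move_arm(
  plan=[2,2,15,0,0,0,0,0,0,45,0,0,0,0,0,0,45,0,0,0,0,0,0,0,0,0,0,0,0,0,0,0,0,0,0],
)

```text
time: 6.2
eef_pos: [0.5783, 0.1015, 0.1375]
tcp_rot: [0.223, 0.975, -0.0, 0.001]
contact_force: [-0.9, -0.9, -0.2]
opening: 0.002
finger_force: 0.0
```

```bash
python3 - <<'E'
from h import *
t=shot('top','t2.png');c=shot('scene','s2.png');s=ctrl.get_state();print(s['eef_pos'],s['contact_force'],s['tcp_rot'])
p=[cv2.resize(x,(400,400),interpolation=cv2.INTER_CUBIC) for x in(t['color'][170:238,220:288],c['color'][145:235,205:295])]
cv2.imwrite('pics/z2.png',np.hstack(p)[:,:,::-1])
E
```

```text
[0.57662315 0.10156541 0.13448024] [-0.85148321 -0.13030078 -0.60419368] [ 2.23138167e-01  9.74784706e-01 -6.15704139e-04 -1.93814356e-03]
```

View pics/z2.png

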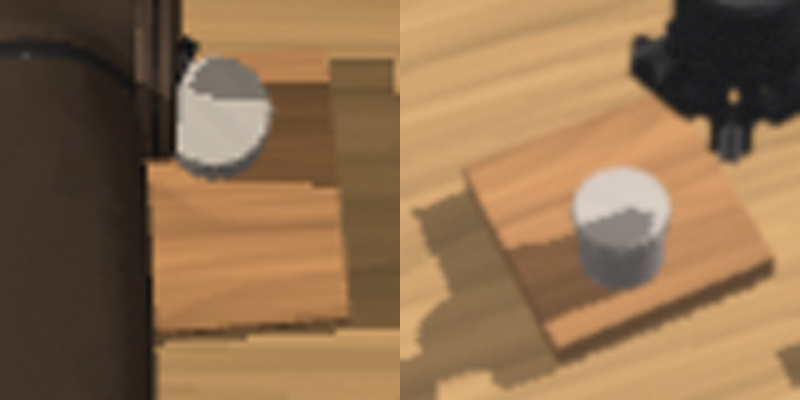

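The tin was dragged: its lid moved from top pixel (254,200) to (257,189), still upright; the board corner at (279,224) has not moved. I'll measure how far and put the tin back.

```bash
python3 - <<'E'
from h import *
t=shot('top');c=shot('scene')
print('old',ray(t,253.6,199.8,.09),ray(c,253.3,179,.09)); print('new',ray(t,257.1,189.2,.09),ray(c,254.5,190,.09))
# scene corners of the board
print([ray(c,205+x/4.444,145+y/4.444,.032)[:2].round(4) for x,y in[(65,172),(372,262),(158,348)]])
print([ray(c,210+x/4.545,160+y/4.545,.032)[:2].round(4) for x,y in[(42,108),(360,196),(138,288)]])
E
```

```text
old [0.52346277 0.0410225  0.09      ] [0.52146603 0.04628691 0.09      ]
new [0.55883392 0.03011372 0.09      ] [0.55904858 0.03598466 0.09      ]
[array([ 0.461 , -0.0427]), array([0.6047, 0.126 ]), array([ 0.6157, -0.0288])]
[array([ 0.4608, -0.0439]), array([0.6025, 0.1285]), array([ 0.6157, -0.0294])]
```

The tin has shifted by about (+35, −10) mm. I'll grip it by its top and carry it back.

Call:
move_arm(
  plan=[-9,-34,10,0,0,0,85,-10,-34,0,0,0,0,85,0,0,0,0,0,0,85,0,0,0,0,0,0,85,0,0,0,0,0,0,85,0,0,0,0,0,0,85,0,0,-40,0,0,0,85,0,0,-10,0,0,0,85,0,0,0,0,0,0,85],
)

```text
time: 7.3
eef_pos: [0.5574, 0.0347, 0.0937]
tcp_rot: [0.223, 0.975, -0.0, -0.003]
contact_force: [0.6, -0.0, -0.2]
opening: 0.996
finger_force: 0.0
```

```bash
python3 - <<'E'
from h import *
c=shot('wrist','w3.png');s=ctrl.get_state();print(s['eef_pos'],s['contact_force'],s['opening'])
E
```

```text
[0.55875714 0.03441513 0.09549453] [ 0.49135274 -0.06982217  0.37609458] 0.9936025891808132
```

View pics/w3.png

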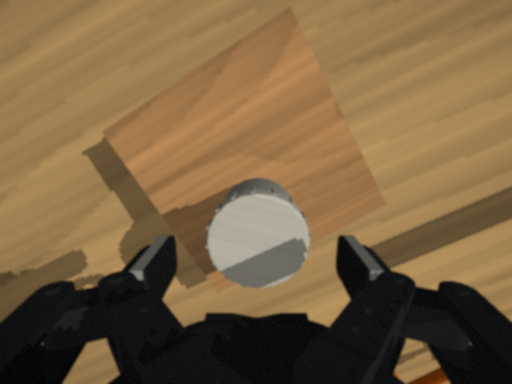

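Tin lid at (257,240), centred between the open pads. Descend, grip at 20 N.

Call:
move_arm(
  plan=[0,0,-30,0,0,0,85,0,0,-14,0,0,0,85,0,0,0,0,0,0,85,0,0,0,0,0,0,55,0,0,0,0,0,0,55,0,0,0,0,0,0,55,0,0,0,0,0,0,55,0,0,0,0,0,0,55],
  newtons=20,
)

```text
time: 8.15
eef_pos: [0.5607, 0.034, 0.0539]
tcp_rot: [0.223, 0.975, 0.0, 0.001]
contact_force: [-0.1, 1.7, 6.0]
opening: 0.72
finger_force: 22.7
```

Call:
move_arm(
  plan=[0,0,2,0,0,0,55,0,0,2,0,0,0,55,0,0,0,0,0,0,55],
)

```text
time: 8.45
eef_pos: [0.5579, 0.0338, 0.0549]
tcp_rot: [0.223, 0.975, -0.0, -0.002]
contact_force: [-0.2, 0.8, -5.6]
opening: 0.721
finger_force: 23.0
```

Call:
move_arm(
  plan=[0,0,2,0,0,0,55,0,0,2,0,0,0,55,0,0,0,0,0,0,55],
)

```text
time: 8.75
eef_pos: [0.5595, 0.0338, 0.0604]
tcp_rot: [0.223, 0.975, -0.0, 0.0]
contact_force: [0.3, -0.7, -5.0]
opening: 0.716
finger_force: 23.2
```

Call:
move_arm(
  plan=[-12,3,0,0,0,0,55,-12,3,0,0,0,0,55,-11,3.5,0,0,0,0,55,0,0,0,0,0,0,55,0,0,-3,0,0,0,55,0,0,-2,0,0,0,55,0,0,-1,0,0,0,55,0,0,0,0,0,0,55],
)

```text
time: 9.55
eef_pos: [0.5247, 0.0432, 0.0542]
tcp_rot: [0.223, 0.975, -0.0, -0.0]
contact_force: [-0.6, -0.8, -5.3]
opening: 0.717
finger_force: 23.5
```

Call:
move_arm(
  plan=[0,0,-1,0,0,0,55,0,0,0,0,0,0,55],
)

```text
time: 9.75
eef_pos: [0.5249, 0.0433, 0.0541]
tcp_rot: [0.223, 0.975, -0.0, 0.0]
contact_force: [-2.2, -0.1, -0.3]
opening: 0.718
finger_force: 23.8
```

Call:
move_arm(
  plan=[0,0,0,0,0,0,85,0,0,0,0,0,0,85,0,0,0,0,0,0,85,0,0,0,0,0,0,85,0,0,40,0,0,0,85,0,0,48,0,0,0,85,30,-27,0,0,0,0,0,30,-27,0,0,0,0,0,0,0,0,0,0,0,0,0,0,0,0,0,0,0],
)

```text
time: 10.75
eef_pos: [0.5844, -0.0111, 0.141]
tcp_rot: [0.224, 0.975, 0.0, -0.0]
contact_force: [-0.4, -0.4, -0.1]
opening: 0.324
finger_force: 0.0
```

```bash
python3 - <<'E'
from h import *
c=shot('wrist','w4.png');s=ctrl.get_state();print(s['eef_pos'],s['contact_force'],s['opening'],s['qpos'])
t=shot('top','t4.png');g=cv2.cvtColor(t['color'],cv2.COLOR_RGB2HSV)
m=((g[:,:,1]<40)&(g[:,:,2]>120)).astype(np.uint8); m[:180]=0;m[225:]=0;m[:,:225]=0;m[:,285:]=0
n,_,st,ce=cv2.connectedComponentsWithStats(m);i=1+np.argmax(st[1:,4]);print(ce[i],st[i],ray(t,*ce[i],.09))
E
```

```text
[ 0.58372797 -0.01039353  0.14063193] [-0.43281555  0.64659688  0.1308642 ] 0.23263764428315561 [-1.91629319e-01  1.79801839e-01  1.87820642e+00  3.29974691e-04
  1.08535681e+00 -1.31241757e+00]Traceback (most recent call last):
  File "<stdin>", line 5, in <module>
    return _wrapfunc(a, 'argmax', axis=axis, out=out, **kwds)
    return bound(*args, **kwds)
ValueError: attempt to get argmax of an empty sequence
```

Call:
move_arm(
  plan=[2,-2,-40,0,0,0,0,0,0,-40,0,0,0,0,0,0,-20,0,0,0,0,0,0,0,0,0,0,0,0,0,-4,0,0,0,0,0,0,-2,0,0,0,0,0,0,0,0,0,0,0,0,0,0,0,0,0,0],
)

```text
time: 11.65
eef_pos: [0.5873, -0.0127, 0.0367]
tcp_rot: [0.223, 0.975, 0.0, 0.001]
contact_force: [-1.0, 0.1, -0.7]
opening: -0.001
finger_force: 0.0
```

Call:
move_arm(
  plan=[0,0,-1,0,0,0,0,0,0,-1,0,0,0,0,0,0,-1,0,0,0,0,0,0,-0.5,0,0,0,0,0,0,0,0,0,0,0,0,0,0,0,0,0,0],
)

```text
time: 12.25
eef_pos: [0.5864, -0.0127, 0.0321]
tcp_rot: [0.223, 0.975, -0.0, -0.0]
contact_force: [-1.0, -0.4, 3.1]
opening: -0.003
finger_force: 1.5
```

Call:
move_arm(
  plan=[0,0,-0.5,0,0,0,0,0,0,-0.5,0,0,0,0,0,0,0,0,0,0,0,0,0,0,0,0,0,0],
)

```text
time: 12.65
eef_pos: [0.5865, -0.0127, 0.032]
tcp_rot: [0.223, 0.975, -0.0, -0.0]
contact_force: [-3.6, 0.8, 8.4]
opening: 0.001
finger_force: 4.2
```

C bears 8 N without giving. Next D (near-right), going over high and turning the closing line away from the tin.

Call:
move_arm(
  plan=[0,0,45,0,0,0,0,0,0,45,0,0,-8.5,0,-38,-3,10,0,0,-8.5,0,-38,-2,0,0,0,-8.5,0,-38,-2,0,0,0,-8.5,0,0,0,0,0,0,-8.5,0,0,0,0,0,0,-8.5,0,0,0,0,0,0,-8.5,0,0,0,0,0,0,-8.5,0,0,0,0,0,0,-8.5,0,0,0,0,0,0,-8.5,0,0,0,0,0,0,-8.5,0],
)

```text
time: 13.85
eef_pos: [0.4724, -0.0196, 0.1305]
tcp_rot: [0.864, 0.503, 0.0, 0.0]
contact_force: [-0.2, 0.3, -0.4]
opening: 0.003
finger_force: 0.0
```

Call:
move_arm(
  plan=[0,0,-40,0,0,0,0,0,0,-40,0,0,0,0,0,0,-10,0,0,0,0,0,0,0,0,0,0,0,0,0,-4,0,0,0,0,0,0,-1,0,0,0,0,0,0,0,0,0,0,0,0,0,0,0,0,0,0],
)

```text
time: 14.65
eef_pos: [0.4733, -0.0198, 0.0369]
tcp_rot: [0.863, 0.506, 0.001, 0.001]
contact_force: [0.1, 0.2, -0.4]
opening: -0.005
finger_force: 0.0
```

Call:
move_arm(
  plan=[0,0,-1.5,0,0,0,0,0,0,-1,0,0,0,0,0,0,-1,0,0,0,0,0,0,-1,0,0,0,0,0,0,-0.5,0,0,0,0,0,0,0,0,0,0,0,0,0,0,0,0,0,0],
)

```text
time: 15.35
eef_pos: [0.4724, -0.0197, 0.0308]
tcp_rot: [0.863, 0.506, -0.0, -0.0]
contact_force: [-1.1, -0.6, 0.6]
opening: -0.003
finger_force: 0.6
```

Call:
move_arm(
  plan=[0,0,-0.5,0,0,0,0,0,0,0,0,0,0,0,0,0,0,0,0,0,0],
)

```text
time: 15.65
eef_pos: [0.4725, -0.0197, 0.0304]
tcp_rot: [0.863, 0.505, 0.0, 0.0]
contact_force: [-0.3, -0.7, 1.4]
opening: -0.005
finger_force: 0.6
```

Call:
move_arm(
  plan=[0,0,-1,0,0,0,0,0,0,-1,0,0,0,0,0,0,0,0,0,0,0,0,0,0,0,0,0,0],
)

```text
time: 16.05
eef_pos: [0.4725, -0.0196, 0.0283]
tcp_rot: [0.863, 0.505, 0.0, 0.0]
contact_force: [0.2, -0.9, 1.3]
opening: 0.001
finger_force: 0.6
```

Corner D (near-right) dips about 4 mm under 1.3 N, so its pad is missing. Let it swing back, then go above the wedge.

Call:
move_arm(
  plan=[0,0,1.5,0,0,0,0,0,0,1.5,0,0,0,0,0,0,2,0,0,0,0,0,0,40,0,0,0,0,0,0,45,0,0,0,0,0,-20,45,0,0,0,70,0,-46,10,0,0,-8.5,70,0,-48,0,0,0,-8.5,70,0,-48,0,0,0,-8.5,70,0,-48,0,0,0,-8.5,70,0,-48,0,0,0,-8.5,70,0,-48,0,0,0,0,70],
)

```text
time: 17.25
eef_pos: [0.4719, -0.3274, 0.1733]
tcp_rot: [0.988, 0.157, -0.0, -0.0]
contact_force: [0.9, 0.2, 1.1]
opening: 0.815
finger_force: 0.0
```

Call:
move_arm(
  plan=[0,0,0,0,0,0,70,0,0,0,0,0,0,70],
)

```text
time: 17.45
eef_pos: [0.4719, -0.3262, 0.1728]
tcp_rot: [0.988, 0.157, -0.0, -0.001]
contact_force: [0.6, 0.3, 0.4]
opening: 0.818
finger_force: 0.0
```

```bash
python3 - <<'E'
from h import *
c=shot('wrist','w5.png');s=ctrl.get_state();print(s['eef_pos'],s['tcp_rot'],s['contact_force'],s['opening'],s['qpos'])
t=shot('top');g=cv2.cvtColor(t['color'],cv2.COLOR_RGB2HSV)
a=t['color'][172:236,222:286]; b=cv2.resize(a,(384,384),interpolation=cv2.INTER_CUBIC)
cv2.imwrite('pics/z5.png',np.hstack([c['color'],b])[:,:800,::-1])
E
```

```text
[ 0.47204688 -0.32512569  0.17277139] [ 9.87411408e-01  1.58170850e-01 -3.22203510e-04 -7.67525067e-04] [-0.39552747  0.60783818 -0.02882964] 0.8192753092821756 [-7.80268915e-01  1.20256865e-01  1.88180271e+00  4.25033965e-04
  1.14115248e+00  4.72674125e-01]
```

View pics/z5.png

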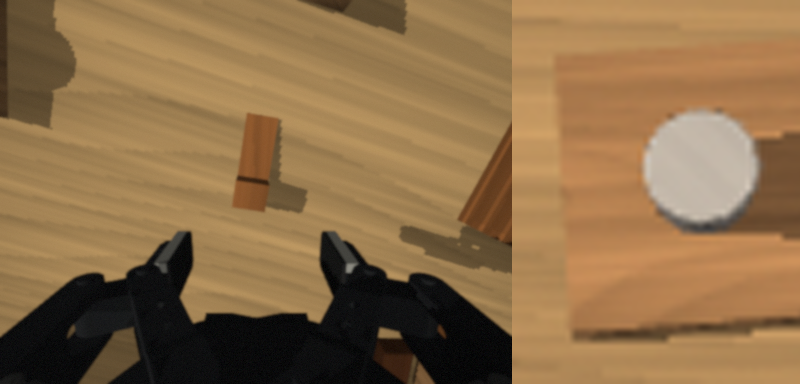

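Tin is back at (253.3,199.8) as at the start. Wrist view: wedge tip middle (264,116.5), heel top from (253,184) to (249,210).

```bash
python3 - <<'E'
from h import *
c=shot('wrist');s=ctrl.get_state()
tip=ray(c,264,116.5,.003);f=ray(c,253,184,.04);b=ray(c,249,210,.04)
h=(f+b)/2; d=tip-h; print(tip,f,b,h,np.hypot(*d[:2]),np.degrees(np.arctan2(d[1],d[0])))
y=R.from_quat(s['tcp_rot']).apply([0,1,0]);print('toolyaw',np.degrees(np.arctan2(y[1],y[0])),s['eef_pos'])
E
```

```text
[ 0.54149511 -0.31052412  0.003     ] [ 0.47232244 -0.32064531  0.04      ] [ 0.44350909 -0.32550699  0.04      ] [ 0.45791577 -0.32307615  0.04      ] 0.08451662597721805 8.540912309877523
toolyaw -71.68924489098907 [ 0.47238229 -0.3241308   0.17299144]
```

Call:
move_arm(
  plan=[-7,1,-10,0,0,-5,70,-7,1,-40,0,0,-5,70,0,0,-40,0,0,0,70,0,0,-40,0,0,0,70,0,0,-25,0,0,0,70,0,0,-6,0,0,0,70,0,0,0,0,0,0,70,0,0,0,0,0,0,25,0,0,0,0,0,0,25,0,0,0,0,0,0,25,0,0,0,0,0,0,25,0,0,0,0,0,0,25],
  newtons=30,
)

```text
time: 18.8
eef_pos: [0.4598, -0.3248, 0.0146]
tcp_rot: [0.997, 0.072, 0.001, 0.001]
contact_force: [0.0, 1.4, 5.7]
opening: 0.418
finger_force: 31.4
```

Call:
move_arm(
  plan=[0,0,0,0,0,0,25,0,0,0,0,0,0,25],
)

```text
time: 19.0
eef_pos: [0.4598, -0.3248, 0.0146]
tcp_rot: [0.997, 0.072, 0.001, 0.001]
contact_force: [-0.8, 1.0, 6.2]
opening: 0.416
finger_force: 31.4
```

Call:
move_arm(
  plan=[0,0,10,0,0,0,25,0,0,20,0,0,0,25,2.6,15.6,0,0,0,8.55,25,2.6,15.6,0,0,0,8.55,25,2.6,15.6,0,0,0,8.55,25,2.6,15.6,0,0,0,8.55,25,2.6,15.6,0,0,0,8.55,25,2.6,15.6,0,0,0,8.55,25,2.6,15.6,0,0,0,8.55,25,2.6,15.6,0,0,0,8.55,25,2.6,15.6,0,0,0,8.55,25,2.6,15.6,0,0,0,8.55,25],
)

```text
time: 20.2
eef_pos: [0.4844, -0.167, 0.0428]
tcp_rot: [0.682, 0.732, -0.0, 0.0]
contact_force: [0.1, 0.1, -0.6]
opening: 0.418
finger_force: 30.4
```

Call:
move_arm(
  plan=[0,0,0,0,0,0,25,0,0,0,0,0,0,25,0,0,0,0,0,0,25],
)

```text
time: 20.5
eef_pos: [0.4845, -0.1684, 0.0426]
tcp_rot: [0.685, 0.729, -0.0, 0.0]
contact_force: [0.1, -0.1, -0.7]
opening: 0.419
finger_force: 30.5
```

```bash
python3 - <<'E'
from h import *
c=shot('wrist','w6.png');s=ctrl.get_state();print(s['time'],s['eef_pos'],s['tcp_rot'],s['contact_force'],s['opening'],s['qpos'])
E
```

```text
20.55 [ 0.48448893 -0.16841656  0.04255843] [ 6.84582207e-01  7.28935615e-01 -4.36667133e-05  2.61196871e-04] [-0.7409665   0.49765041 -0.09438259] 0.4164530240016902 [-5.32456747e-01  1.77282860e-01  2.09334360e+00 -2.61565465e-04
  8.70475777e-01 -5.95023708e-01]
```

View pics/w6.png

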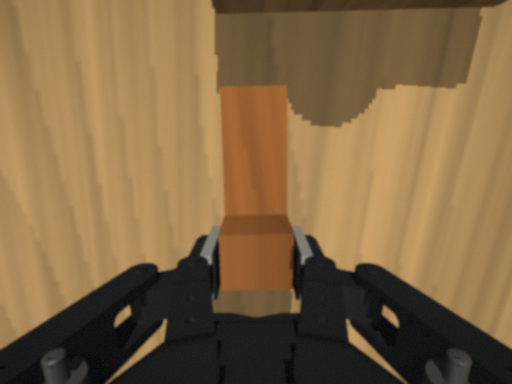

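Wrist view: wedge straight ahead, tip edge (221–286, 86); the board's lower edge runs from its near corner (216,12) to (481,8).

```bash
python3 - <<'E'
from h import *
c=shot('wrist');s=ctrl.get_state()
k=ray(c,216,12.5,.008);e=ray(c,481,8.5,.008);z=s['eef_pos'][2]
print(k,e,np.hypot(*(e-k)[:2]),np.degrees(np.arctan2(*(e-k)[1::-1])))
tip=ray(c,253.5,86,.003+.030);h=s['eef_pos'];d=tip-h;print('tip',tip,np.hypot(*d[:2]),np.degrees(np.arctan2(d[1],d[0])))
u=(e-k)[:2]/np.hypot(*(e-k)[:2]);print('along',(tip-k)[:2]@u,'gap',(k-tip)[:2]@np.array([-u[1],u[0]]))
E
```

```text
[ 0.45241062 -0.04320433  0.008     ] [ 0.60459005 -0.03161206  0.008     ] 0.15262031886880154 4.356093470999583
tip [ 0.47680501 -0.08427563  0.033     ] 0.08445770914988637 95.19108125935517
along 0.02120435426247689 gap 0.04280553544785938
```

Call:
move_arm(
  plan=[4,0,-10,0,0,-0.7,25,0,0,-12,0,0,0,25,0,0,-4,0,0,0,25,0,0,-1,0,0,0,25,0,0,0,0,0,0,25,0,0,0,0,0,0,25],
)

```text
time: 21.2
eef_pos: [0.4882, -0.1675, 0.0148]
tcp_rot: [0.688, 0.725, -0.0, -0.0]
contact_force: [-0.3, 0.5, -0.5]
opening: 0.419
finger_force: 29.8
```

Call:
move_arm(
  plan=[0,0,-1,0,0,0,25,0,0,0,0,0,0,25,0,0,0,0,0,0,25],
)

```text
time: 21.5
eef_pos: [0.4885, -0.1676, 0.0146]
tcp_rot: [0.688, 0.726, -0.0, -0.0]
contact_force: [-0.7, 0.0, 2.1]
opening: 0.411
finger_force: 30.2
```

Call:
move_arm(
  plan=[-0.7,9,0,0,0,0,25,-0.7,9,0,0,0,0,25,-0.7,9,0,0,0,0,25,-0.7,9,0,0,0,0,25,-0.7,9,0,0,0,0,25,-0.7,9,0,0,0,0,25,0,0,0,0,0,0,25],
)

```text
time: 22.2
eef_pos: [0.4842, -0.112, 0.0145]
tcp_rot: [0.688, 0.726, 0.001, -0.0]
contact_force: [0.2, 3.0, 5.6]
opening: 0.415
finger_force: 30.3
```

Call:
move_arm(
  plan=[-0.4,5,0,0,0,0,25,-0.4,5,0,0,0,0,25,0,2,0,0,0,0,25,0,2,0,0,0,0,25,0,0,0,0,0,0,25,0,0,0,0,0,0,25],
)

```text
time: 22.8
eef_pos: [0.4836, -0.0996, 0.0145]
tcp_rot: [0.688, 0.725, 0.0, 0.0]
contact_force: [0.7, -1.1, 5.6]
opening: 0.416
finger_force: 30.5
```

Call:
move_arm(
  plan=[0,2,0,0,0,0,25,0,2,0,0,0,0,25,0,0,0,0,0,0,25,0,0,0,0,0,0,25],
)

```text
time: 23.2
eef_pos: [0.4837, -0.0957, 0.0145]
tcp_rot: [0.688, 0.726, 0.0, 0.0]
contact_force: [0.8, -1.4, 5.1]
opening: 0.417
finger_force: 30.5
```

Call:
move_arm(
  plan=[0,2,0,0,0,0,25,0,1,0,0,0,0,25,0,0,0,0,0,0,25,0,0,0,0,0,0,25],
)

```text
time: 23.6
eef_pos: [0.4837, -0.0927, 0.0145]
tcp_rot: [0.688, 0.726, 0.0, 0.0]
contact_force: [0.3, -2.0, 5.1]
opening: 0.415
finger_force: 30.5
```

Call:
move_arm(
  plan=[0,1,0,0,0,0,25,0,1,0,0,0,0,25,0,0,0,0,0,0,25,0,0,0,0,0,0,25],
)

```text
time: 24.0
eef_pos: [0.4837, -0.0907, 0.0145]
tcp_rot: [0.688, 0.726, 0.0, 0.0]
contact_force: [-0.2, -2.9, 5.2]
opening: 0.414
finger_force: 30.5
```

Call:
move_arm(
  plan=[0,1,0,0,0,0,25,0,0,0,0,0,0,25,0,0,0,0,0,0,25],
)

```text
time: 24.3
eef_pos: [0.4837, -0.0898, 0.0145]
tcp_rot: [0.688, 0.726, 0.0, 0.0]
contact_force: [0.4, -1.8, 5.5]
opening: 0.413
finger_force: 30.5
```

Call:
move_arm(
  plan=[0,1,0,0,0,0,25,0,0,0,0,0,0,25,0,0,0,0,0,0,25],
)

```text
time: 24.6
eef_pos: [0.4837, -0.0888, 0.0145]
tcp_rot: [0.688, 0.726, 0.0, 0.0]
contact_force: [0.5, -2.7, 5.4]
opening: 0.417
finger_force: 30.5
```

Call:
move_arm(
  plan=[0,1,0,0,0,0,25,0,0,0,0,0,0,25,0,0,0,0,0,0,25],
)

```text
time: 24.9
eef_pos: [0.4837, -0.0877, 0.0145]
tcp_rot: [0.688, 0.726, 0.0, 0.0]
contact_force: [1.0, -2.0, 5.3]
opening: 0.415
finger_force: 30.4
```

Call:
move_arm(
  plan=[0,1,0,0,0,0,25,0,0,0,0,0,0,25,0,0,0,0,0,0,25],
)

```text
time: 25.2
eef_pos: [0.4837, -0.0869, 0.0145]
tcp_rot: [0.688, 0.726, -0.0, 0.0]
contact_force: [-0.4, -3.5, 4.3]
opening: 0.416
finger_force: 30.4
```

Call:
move_arm(
  plan=[0,1,0,0,0,0,25,0,0,0,0,0,0,25,0,0,0,0,0,0,25],
)

```text
time: 25.5
eef_pos: [0.4838, -0.0863, 0.0145]
tcp_rot: [0.688, 0.726, -0.0, 0.001]
contact_force: [0.7, -5.6, 5.4]
opening: 0.417
finger_force: 30.4
```

```bash
python3 - <<'E'
from h import *
f=[]
for i in range(4):
    c=shot('wrist','w7.png');s=ctrl.get_state();f.append(s['contact_force'])
print(s['time'],s['eef_pos'],np.mean(f,0))
E
```

```text
25.7 [ 0.48374687 -0.08626875  0.01454087] [ 0.10114528 -4.93250051  4.27818641]
```

View pics/w7.png

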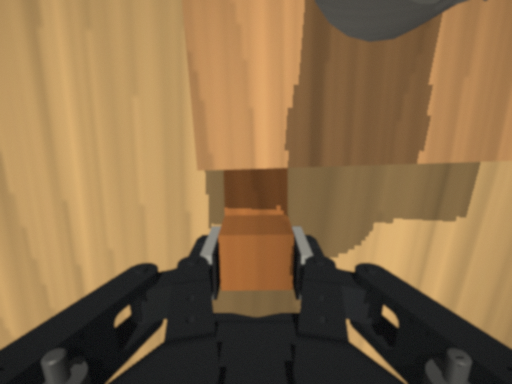

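Wrist view: the taper is under the board, resistance ~5 N; board's near top corner at (198,169), wedge centred at column 256.

```bash
python3 - <<'E'
from h import *
c=shot('wrist');s=ctrl.get_state()
k=ray(c,198,169,.032);e=ray(c,512,160,.032);u=(e-k)[:2]/np.hypot(*(e-k)[:2]);n=np.array([-u[1],u[0]])
h=s['eef_pos'][:2]; w=ray(c,256,178,.0095)[:2]
ax=R.from_quat(s['tcp_rot']).apply([1,0,0])[:2]; tip=h+.085*ax
print(k,np.degrees(np.arctan2(u[1],u[0])),'along',(h-k[:2])@u,(w-k[:2])@u,(tip-k[:2])@u,'in',(tip-k[:2])@n, np.degrees(np.arctan2(ax[1],ax[0])))
E
```

```text
[ 0.4529789 -0.0430465  0.032    ] 4.709902629013993 along 0.027125448530683934 0.02707740141922932 0.02957692090289423 in 0.03934607155573645 93.05721261723113
```

Tip 39 mm in and in line with the missing pad. Release and lift.

Call:
move_arm(
  plan=[0,0,0,0,0,0,75,0,0,0,0,0,0,75,0,0,0,0,0,0,75,0,0,0,0,0,0,75,0,0,10,0,0,0,75,0,0,40,0,0,0,75,0,0,45,0,0,0,75,0,0,30,0,0,0,0,0,0,0,0,0,0,0,0,0,0,0,0,0,0],
)

```text
time: 26.75
eef_pos: [0.4838, -0.0857, 0.1404]
tcp_rot: [0.688, 0.726, 0.0, 0.001]
contact_force: [-0.7, 0.0, -0.1]
opening: 0.372
finger_force: 0.0
```

```bash
python3 - <<'E'
from h import *
c=shot('wrist');t=shot('top');sc=shot('scene')
p=cv2.resize(sc['color'][150:240,190:300],(440,360),interpolation=cv2.INTER_CUBIC)
q=cv2.resize(c['color'],(480,360));cv2.imwrite('pics/z8.png',np.hstack([q[:,80:440],p])[:,:,::-1])
s=ctrl.get_state();print(s['eef_pos'],s['tcp_rot'],s['contact_force'],s['qpos'])
E
```

```text
[ 0.4821588  -0.08510005  0.13754397] [ 6.88171971e-01  7.25545330e-01 -6.38355628e-04 -1.70441127e-03] [-0.0916607   0.41980338 -0.91559664] [-3.82302627e-01 -2.31710783e-02  2.10167883e+00  7.60942053e-05
  1.06672436e+00 -4.35199653e-01]
```

View pics/z8.png

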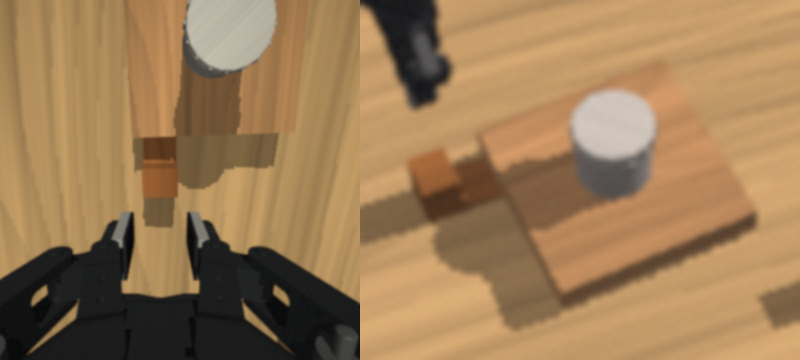

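Wedge stays in place with the tin upright. Now the final check press on corner D.

Call:
move_arm(
  plan=[-6,33,0,0,0,-8,0,-6,32,0,0,0,-8,0,0,0,0,0,0,-8,0,0,0,0,0,0,-6,0,0,0,-40,0,0,0,0,0,0,-40,0,0,0,0,0,0,-15,0,0,0,0,0,0,-5,0,0,0,0,0,0,0,0,0,0,0,0,0,0,0,0,0,0],
)

```text
time: 27.9
eef_pos: [0.472, -0.0208, 0.0399]
tcp_rot: [0.853, 0.523, 0.0, 0.0]
contact_force: [-0.4, 0.4, -0.3]
opening: -0.001
finger_force: 0.0
```

Call:
move_arm(
  plan=[0,0,-2,0,0,0,0,0,0,-1,0,0,0,0,0,0,-1,0,0,0,0,0,0,0,0,0,0,0,0,0,0,0,0,0,0],
)

```text
time: 28.4
eef_pos: [0.4715, -0.0207, 0.0355]
tcp_rot: [0.853, 0.523, 0.0, 0.0]
contact_force: [-0.4, 0.9, -0.8]
opening: -0.001
finger_force: 0.0
```

Call:
move_arm(
  plan=[0,0,-1,0,0,0,0,0,0,-1,0,0,0,0,0,0,-1,0,0,0,0,0,0,-0.5,0,0,0,0,0,0,-0.5,0,0,0,0,0,0,0,0,0,0,0,0,0,0,0,0,0,0],
)

```text
time: 29.1
eef_pos: [0.4714, -0.0206, 0.032]
tcp_rot: [0.852, 0.523, -0.0, -0.0]
contact_force: [-3.1, 0.2, 5.7]
opening: -0.004
finger_force: 3.1
```

Call:
move_arm(
  plan=[0,0,-0.5,0,0,0,0,0,0,0,0,0,0,0,0,0,0,0,0,0,0],
)

```text
time: 29.4
eef_pos: [0.4714, -0.0206, 0.032]
tcp_rot: [0.852, 0.523, -0.001, -0.0]
contact_force: [-4.2, -0.0, 9.2]
opening: -0.002
finger_force: 4.7
```

Carried: 9 N with the top at 32.0 mm, no dip. Retreat straight up and check once.

Call:
move_arm(
  plan=[0,0,2,0,0,0,0,0,0,10,0,0,0,0,0,0,40,0,0,0,0,0,0,45,0,0,0,0,0,0,45,0,0,0,0,0,-40,20,0,0,0,0,0,-45,0,0,0,0,0,0,-45,0,0,0,0,0,0,-45,0,0,0,0,0,0,0,0,0,0,0,0,0,0,0,0,0,0,0,0,0,0,0,0,0,0],
)

```text
time: 30.6
eef_pos: [0.4713, -0.1946, 0.1927]
tcp_rot: [0.852, 0.523, 0.0, -0.0]
contact_force: [-0.1, -1.0, 0.0]
opening: -0.0
finger_force: 0.0
```

```bash
python3 - <<'E'
from h import *
t=shot('top');sc=shot('scene')
p=cv2.resize(sc['color'][150:240,190:300],(440,360),interpolation=cv2.INTER_CUBIC)
q=cv2.resize(t['color'][170:242,222:294],(360,360),interpolation=cv2.INTER_CUBIC);cv2.imwrite('pics/z9.png',np.hstack([q,p])[:,:,::-1])
print(ctrl.get_state()['contact_force'])
E
```

```text
[ 0.79191787 -0.4301099   0.00302512]
```

View pics/z9.png

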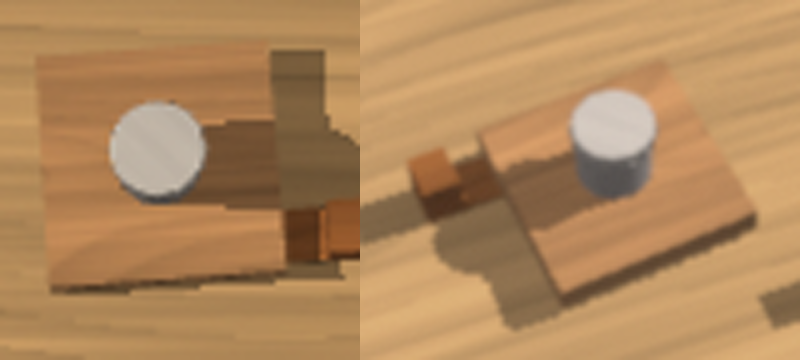

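The board is in place (corners at crop (38,57), (50,290), (283,268)), the tin is upright near the middle (157,150), and the wedge is under the near-right corner with its heel at (340,228). Handing in.

```bash
python3 -c "
from plant import order
print(order.sign_off())"
```

```text
the job is handed in; nothing more can be done
None
```

The near-right corner was the padless one; the wedge is now snug under it, and that corner held a 9 N check press without dipping. Along the way the gripper dragged the tin about 37 mm across the platform, so I gripped it and set it back where it had stood; the far-left corner got no clean press because of that knock.

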